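# Eject the used test cassette from the bench reader

## Task

The test in the cassette reader is finished. Press the reader's spring ejector slide all the way to its stop so that the used cassette is pushed out of the bay, let the slide spring back, then draw the cassette out and set it down gently in the empty steel tray, lying flat on the tray's floor with its label side still up. Leave the bottle, the jar and the slide box where they are.

Things in the scene. Friction and masses are not known exactly. Their poses are not given: they have to be found in the camera images.
- reader: White and grey bench-top cassette reader, fixed, 240 x 130 mm (its x, y), roof 79 mm above the bench. Origin on the bench under the bay; its x runs from the bay's open mouth (x = -40 mm) back to the display block (x = 140 to 200 mm, 105 mm high); z up. A 14 mm wide slot in the roof along x (-5 to 100 mm) lets the ejector's stem through.
- bay_mouth (a point): Centre of the bay's mouth, on the reader's -x face, 51 mm above the bench; axes as the reader's. The roofed bay is 53 mm wide, 36 mm high, floor 35 mm above the bench. Before the mouth a steel tongue, 30 mm wide, level with that floor, runs 60 mm out and carries the emerging cassette; it is narrower than the cassette, so a finger fits down either side.
- ejector (a joint): Ejector slide, m: 0 = at rest (held by its spring), 0.070 = pressed to its stop. It moves along the reader's -x, towards the mouth. The spring takes 2 N at first, 7 N at the stop, plus damping (2 N at 0.1 m/s) and 1 to 5 N for the cassette. Let go, it springs back to 0 and leaves the cassette where it was pushed.
- ejector_tab (a point): Centre of the ejector's grey upright tab above the roof: 12 mm thick along the reader's x, 44 mm wide along its y, 84 to 120 mm above the bench (centre 102). At rest at x = 82 mm in the reader's frame, pressed home at x = 12 mm; axes as the reader's. Push its rear face, which looks to the display block 52 mm away, towards the mouth.
- cassette_center (a point): Centre (half-way up) of the used cassette: white block 100 x 50 x 32 mm (x, y, z up), 60 to 130 g, label on top. It starts flat inside the bay, axes as the reader's, held down by a 2 N spring shoe. After a full press its centre is at x = -44 mm of the reader: 54 mm stick out, 46 mm are still under the roof, so draw it 50 mm or more straight out along the reader's -x before lifting.
- tray_in (a point): Centre of the inner floor (4 mm above the bench) of the empty steel tray, fixed: outside 200 mm (x) by 150 mm (y), 25 mm high, walls 4 mm.
- wash_bottle: White bottle with a label, 68 mm across, 150 mm high; bystander. Origin under its centre.
- stain_jar: Amber jar with a black lid, 64 mm across, 80 mm high; bystander. Origin under its centre.
- slide_box: Closed light wooden slide box, 90 by 170 by 35 mm; bystander. Origin under its centre.
Mind the look-alikes: they are no part of the job. What is shaped like the part that bears cassette_center but orange is not meant.

How it is judged:
By the outcome, as a careful person would: the job done as asked, in the order asked, and still so for the second after the job is handed in, with the robot touching nothing.
It also fails if it takes over 64 s, if anything falls off the work surface, if the arm or the gripper's body presses on something with over 40 N, if the wrist force passes 120 N, or if a joint passes its speed limit or range.

## Robot

A 6-joint arm with a two-finger parallel gripper is mounted at the origin on the work surface. World frame = base frame: x ahead of the robot, y to its left, z up, the work surface at z = 0. Lengths are in m, angles in rad, forces in N, time in s.
With the tool pointing down it reaches from about 0.35 to 0.725 m from the base axis. Payload 4.3 kg.
Tool frame: the origin (TCP) lies midway between the tips of the shut fingers; the grasp point (between the pads) lies 19 mm behind it; z points along the fingers, y is the line along which they close (so a half turn about z gives the same grasp; the last joint's range is limited). The gripper opens to 85 mm and grips with 20 to 120 N. Pads are 22 mm wide; open, the fingers measure 114 mm over their backs; the gripper's body (76 mm by 85 mm) begins 54 mm behind the grasp point. The pads swing forward as they close: fully open they stand 13 mm farther back than shut.
Start: joints at [1.205, 0.377, 0.081, 1.274, 0, 1.46], TCP at [0.145, 0.556, 0.231] pointing down, gripper open.
Joint ranges: [-2.72, 2.72], [-0.84, 1.66], [-1.02, 1.22], [-1.77, 2.12], [-1.37, 1.28], [-3.14, 3.14]. Speed limits (rad/s): [2.57, 2.57, 3.14, 3.14, 3.14, 3.14].

## Interface

Orientations are given as a unit quaternion [x, y, z, w].
In Python, from station import status, viewer, ticket gives the robot as it stands.
- The arm moves only by the tool carry_out, never from a script. Its argument "increments" is a list of rows, each a list of 7 numbers: the shift along the tool's x, y, z in cm, then the turn, a rotation vector about the tool's x, y, z in rad, then the opening, from -1 (shut) to 1 (fully open), so that 0 is half open. In form: [[dx, dy, dz, wx, wy, wz, grip], ...]. A call has 1 to 8 rows; each row shifts and turns the commanded pose from where the row before left it, along the tool's axes as they then stand; what a row does not reach is not made up. A row lasts 1/10 s, in which the tool goes at most 50 mm and 8.59 degrees, less where a joint would pass 70% of its speed; a pose out of reach is approached as far as the arm can. A call is refused whole if a number of a shift passes 5 or a number of a turn 0.15, either way. A call with a gripper value outside its range is refused whole. The fingers move at their own pace and stop on an object; "force" is the grip in N (left out, the last holds). Time passes only in rows, so rows that do not move let the fingers close. It gives the time, the measured TCP pose, the force, the opening and the grip force at its end, in the units of the state.
- status.get_obs(): the state, without advancing time (a new reading comes with each control period).
- viewer.get_image(name): name is "scene" or "top"; returns (picture, depth): 420x560x3 uint8, red, green, blue; 420x560 float32, m along the optical axis (not along the pixel's ray), 0 where there is no reading.
- viewer.get_calibration(name): a dict with "K" (3x3 intrinsics, pixels), "R" (3x3) and "t" (3): a world point X has camera coordinates R X + t. Camera axes: x right, y down, z forward; pixel columns grow to the right and rows downward; lengths in m; the calibration is good to about 2 mm. A picture is of the moment at which its call begins. get_calibration takes no time and is no camera call.
- ticket.close_job(): hands the job in; it is judged then, once.
The state is a dict: "t": time; "joints": joint angles; "qd": joint speeds; "joint_torque": joint torques, N m; "ee_pos": TCP position; "ee_rot": TCP orientation; "contact_force": force on the tool from outside, world axes, zero at the start; "ft_torque": the same for the moment, N m; "gripper_width": finger opening in m; "finger_force": force on a finger pad.
Only numpy, scipy, OpenCV 4.12 (cv2) and the standard library are available. Lean on these libraries where they do the work, as an engineer would, in place of code of your own. Each camera call takes 0.05 s, during which the arm holds its last target. There are 200 camera calls.

## Working session

There is one attempt and no reset: what is moved stays moved. The work goes in short steps, Python scripts to look and compute and a tool call to move; the robot and the scene stay as the last step left them, time stands still between calls to the robot, and variables do not carry over. Pictures are saved under pics/ and viewed, at most 10 in all, crops included, and the job is handed in when it is done.

Besides the shell and the picture viewer there is one more tool, called after ">>>" in YAML: its name, and indented under it one key for each argument. carry_out: Moves the arm, as the interface text tells. Its arguments: {"type":"object","properties":{"increments":{"type":"array"},"force":{"type":"number"}},"required":["increments"]}

```bash
mkdir -p pics
python3 - <<'E'
from station import status, viewer
import cv2,numpy as np
o=status.get_obs()
print({k:np.round(v,3).tolist() for k,v in o.items()})
for n in("scene","top"):
    p,d=viewer.get_image(n);c=viewer.get_calibration(n)
    cv2.imwrite(f"pics/{n}0.png",p[:,:,::-1]);np.savez(f"{n}0.npz",p=p,d=d,**{k:np.array(v) for k,v in c.items()})
    print(n,np.round(c["K"],1).tolist(),np.round(c["R"],3).tolist(),np.round(c["t"],3).tolist())
E
```

```text
{'t': 0.0, 'joints': [1.205, 0.378, 0.08, 1.274, -0.0, 1.461], 'qd': [0.0, 0.001, 0.0, 0.001, -0.001, -0.0], 'joint_torque': [-0.001, -46.361, 26.987, 0.021, -0.0, 0.0], 'ee_pos': [0.145, 0.556, 0.23], 'ee_rot': [0.128, 0.992, -0.001, -0.0], 'contact_force': [0.355, -0.022, 0.319], 'ft_torque': [-0.017, -0.022, -0.055], 'finger_force': 0.0, 'gripper_width': 0.085}
scene [[523.3, 0.0, 282.2], [0.0, 523.3, 202.2], [0.0, 0.0, 1.0]] [[-0.422, 0.907, 0.0], [0.565, 0.263, -0.782], [-0.709, -0.33, -0.623]] [0.308, -0.23, 1.828]
top [[437.6, 0.0, 279.5], [0.0, 437.6, 208.8], [0.0, 0.0, 1.0]] [[0.004, -1.0, -0.004], [-0.996, -0.004, -0.085], [0.085, 0.004, -0.996]] [-0.07, 0.547, 1.165]
```

View pics/scene0.png

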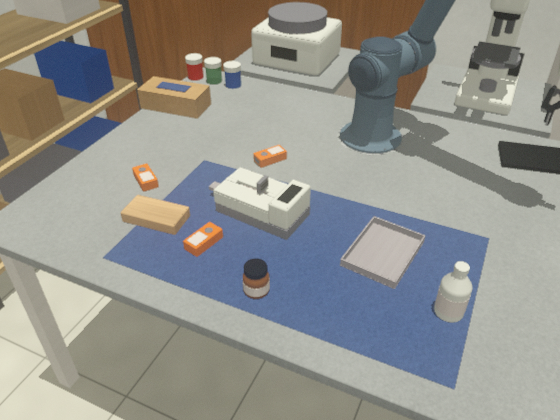

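View pics/top0.png

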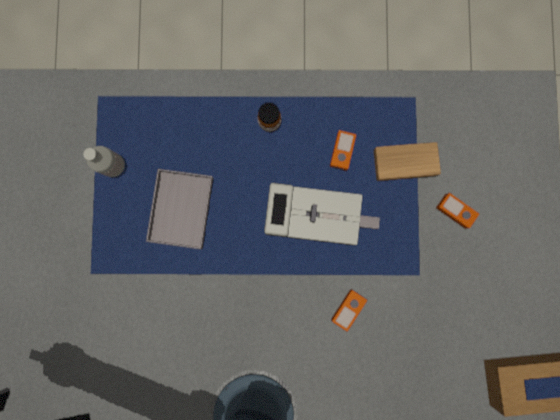

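The top view shows the reader at about (314,215): its display is at (279,208), the tab at (313,213), and the tongue and mouth at (370,222). The tray is at (180,209), the bottle at (105,162), the jar at (269,116) and the slide box at (408,161). The candidate cassettes are orange ones at (343,150), (458,210) and (349,310), which are excluded by colour. The white one that is meant is inside the reader's bay.

```bash
cat > h.py <<'E'
import numpy as np,cv2
def cloud(f):
    a=np.load(f);d=a["d"];K=a["K"];v,u=np.indices(d.shape)
    c=np.stack([(u-K[0,2])/K[0,0]*d,(v-K[1,2])/K[1,1]*d,d],-1)
    w=(c-a["t"])@a["R"];w[d==0]=np.nan
    return a["p"],w
def rect(P):
    (c,s,a)=cv2.minAreaRect((P[:,:2]*1000).astype(np.float32));return np.round(c,1),np.round(s,1),round(a,2)
E
python3 - <<'E'
from h import *
p,w=cloud("top0.npz");z=w[...,2]
v,u=np.indices(z.shape)
def box(u0,u1,v0,v1,z0,z1): return (u>=u0)&(u<u1)&(v>=v0)&(v<v1)&(z>z0)&(z<z1)
for n,b in dict(roof=(262,364,180,248,.072,.086),disp=(262,300,180,248,.098,.112),tab=(300,325,200,228,.112,.128),tongue=(358,385,205,240,.027,.043),traywall=(140,220,160,255,.018,.032),trayfloor=(150,210,172,248,-.002,.012),box=(370,445,135,185,.03,.045),bottle=(80,130,140,185,.05,.17),jar=(255,285,95,135,.07,.09)).items():
    m=box(*b);P=w[m];print(n,m.sum(),np.round(np.median(P,0),4),rect(P))
bl=(p[...,2].astype(int)>p[...,0]+25)&(abs(z)<.01)
print("bench z",np.nanmedian(z[bl]))
q,_=cloud("scene0.npz");a=cv2.resize(q[150:260,170:350],None,fx=4,fy=4,interpolation=2)
cv2.imwrite("pics/crop1.png",a[:,:,::-1])
E
```

```text
roof 3204 [ 0.5265 -0.1862  0.0802] (array([ 529.6, -167. ]), array([217.1, 130.2]), 83.44)
disp 1175 [ 0.5397 -0.0668  0.1064] (array([541.2, -66.1]), array([ 59.9, 129.8]), 83.68)
tab 89 [ 0.5312 -0.1521  0.1204] (array([ 530.4, -153.3]), array([12.8, 42.6]), 88.33)
tongue 223 [ 0.5141 -0.3081  0.036 ] (array([ 513.3, -308. ]), array([52.9, 30. ]), 83.65)
traywall 475 [0.551  0.211  0.0255] (array([548.4, 205.1]), array([151.3, 199.9]), 82.44)
trayfloor 4065 [0.5447 0.208  0.0051] (array([546.9, 209.3]), array([210.3, 166.6]), 0.9)
box 2025 [ 0.6802 -0.4151  0.0359] (array([ 680.6, -415.5]), array([ 90.5, 170.1]), 4.4)
bottle 741 [0.664  0.3856 0.1062] (array([668.7, 394.9]), array([61.2, 67.9]), 55.45)
jar 366 [ 0.798  -0.0371  0.081 ] (array([798.3, -38.1]), array([55.4, 54.6]), 38.53)
bench z 0.002005700180766984
```

View pics/crop1.png

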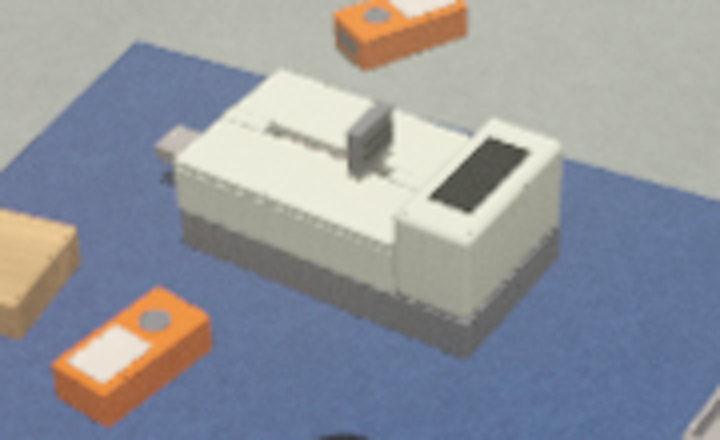

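The crop shows the reader with its grey tab at (370,138), the slot, and the tongue at (180,142). There are only orange look-alikes outside the reader, so the white cassette is hidden in the bay.

```bash
cat >> h.py <<'E'
from scipy.spatial.transform import Rotation as R
YAW=np.radians(83.55);O=np.array([.5221,-.2350,0])
RR=R.from_euler('z',YAW).as_matrix()
RT=RR@np.diag([1,-1,-1])   # tool x = reader x, tool y = -reader y, z down
def rd(p): return RR.T@(np.array(p)-O)
def go(x,y,z,Rt=RT,frame=True,n=None):
    from station import status
    o=status.get_obs();p=np.array(o["ee_pos"]);T=R.from_quat(o["ee_rot"])
    g=RR@np.array([x,y,z])+O if frame else np.array([x,y,z])
    w=(T.inv()*R.from_matrix(Rt)).as_rotvec()
    print("t",round(o["t"],2),"reader",np.round(rd(p)*100,2),"shift cm",np.round(T.inv().apply(g-p)*100,2),"turn",np.round(w,3),"F",np.round(o["contact_force"],1))
    if n:
        s=sum((R.from_rotvec(w*k/n).as_matrix() for k in range(n)))
        print(n,"rows of",np.round(np.linalg.solve(s,T.inv().apply(g-p))*100,3),np.round(w/n,4))
E
python3 -c "
from h import *
go(.114,0,.21,n=24)"
```

```text
t 0.1 reader [74.34 46.33 23.04] shift cm [-54.84 -55.68   2.14] turn [-2.000e-03  1.000e-03  1.428e+00] F [ 0.5 -0.4 -0.1]
24 rows of [-3.529 -0.386  0.086] [-0.0001  0.      0.0595]
```

>>> carry_out:
  increments:
    - [-3.53, -0.39, 0.08, 0, 0, 0.0595, -1]
    - [-3.53, -0.39, 0.08, 0, 0, 0.0595, -1]
    - [-3.53, -0.39, 0.08, 0, 0, 0.0595, -1]
    - [-3.53, -0.39, 0.08, 0, 0, 0.0595, -1]
    - [-3.53, -0.39, 0.08, 0, 0, 0.0595, -1]
    - [-3.53, -0.39, 0.08, 0, 0, 0.0595, -1]
    - [-3.53, -0.39, 0.08, 0, 0, 0.0595, -1]
    - [-3.53, -0.39, 0.08, 0, 0, 0.0595, -1]
  force: 40

```text
t: 0.9
ee_pos: [0.3827, 0.4023, 0.2243]
ee_rot: [0.359, 0.933, -0.0, -0.0]
contact_force: [0.2, -0.2, 0.8]
gripper_width: -0.0
finger_force: 0.0
```

>>> carry_out:
  increments:
    - [-3.53, -0.39, 0.08, 0, 0, 0.0595, -1]
    - [-3.53, -0.39, 0.08, 0, 0, 0.0595, -1]
    - [-3.53, -0.39, 0.08, 0, 0, 0.0595, -1]
    - [-3.53, -0.39, 0.08, 0, 0, 0.0595, -1]
    - [-3.53, -0.39, 0.08, 0, 0, 0.0595, -1]
    - [-3.53, -0.39, 0.08, 0, 0, 0.0595, -1]
    - [-3.53, -0.39, 0.08, 0, 0, 0.0595, -1]
    - [-3.53, -0.39, 0.08, 0, 0, 0.0595, -1]

```text
t: 1.7
ee_pos: [0.5221, 0.1578, 0.2179]
ee_rot: [0.569, 0.822, -0.0, -0.0]
contact_force: [1.2, 0.3, -0.5]
gripper_width: 0.0002
finger_force: 0.0
```

```bash
python3 -c "
from h import *
go(.114,0,.21,n=8)"
```

```text
t 1.7 reader [39.04  4.41 21.79] shift cm [-26.61  -8.66   0.79] turn [-0.001 -0.     0.473] F [ 1.2  0.3 -0.5]
8 rows of [-3.51  -0.38   0.099] [-0.0001 -0.      0.0591]
```

>>> carry_out:
  increments:
    - [-3.53, -0.39, 0.08, 0, 0, 0.0595, -1]
    - [-3.53, -0.39, 0.08, 0, 0, 0.0595, -1]
    - [-3.53, -0.39, 0.08, 0, 0, 0.0595, -1]
    - [-3.53, -0.39, 0.08, 0, 0, 0.0595, -1]
    - [-3.53, -0.39, 0.08, 0, 0, 0.0595, -1]
    - [-3.53, -0.39, 0.08, 0, 0, 0.0595, -1]
    - [-3.53, -0.39, 0.08, 0, 0, 0.0595, -1]
    - [-3.53, -0.39, 0.08, 0, 0, 0.0595, -1]

```text
t: 2.5
ee_pos: [0.534, -0.1233, 0.2115]
ee_rot: [0.747, 0.665, -0.0, -0.0]
contact_force: [0.8, -0.1, -0.6]
gripper_width: -0.0002
finger_force: 0.0
```

>>> carry_out:
  increments:
    - [0, 0, 0, 0, 0, 0, -1]
    - [0, 0, 0, 0, 0, 0, -1]

```text
t: 2.7
ee_pos: [0.534, -0.1223, 0.2116]
ee_rot: [0.746, 0.666, -0.0, -0.001]
contact_force: [0.2, 0.4, 0.3]
gripper_width: 0.0001
finger_force: 0.0
```

```bash
python3 -c "
from h import *
go(.114,0,.093)"
```

```text
t 2.7 reader [11.33  0.08 21.16] shift cm [ 0.05  0.1  11.86] turn [-0.001 -0.001 -0.002] F [0.2 0.4 0.3]
```

>>> carry_out:
  increments:
    - [0, 0.1, 3, 0, 0, 0, -1]
    - [0, 0, 3, 0, 0, 0, -1]
    - [0, 0, 2.5, 0, 0, 0, -1]
    - [0, 0, 2, 0, 0, 0, -1]
    - [0, 0, 1.2, 0, 0, 0, -1]
    - [0, 0, 0, 0, 0, 0, -1]
    - [-0.7, 0, 0, 0, 0, 0, -1]
    - [-0.7, 0, 0, 0, 0, 0, -1]

```text
t: 3.5
ee_pos: [0.535, -0.1365, 0.0964]
ee_rot: [0.746, 0.666, 0.001, 0.001]
contact_force: [1.4, 1.0, -0.6]
gripper_width: 0.0004
finger_force: 1.9
```

>>> carry_out:
  increments:
    - [-0.7, 0, 0, 0, 0, 0, -1]
    - [-0.7, 0, 0, 0, 0, 0, -1]
    - [-0.7, 0, 0, 0, 0, 0, -1]
    - [-0.7, 0, 0, 0, 0, 0, -1]

```text
t: 3.9
ee_pos: [0.532, -0.1627, 0.0963]
ee_rot: [0.746, 0.666, 0.003, -0.0]
contact_force: [1.8, 8.6, 6.0]
gripper_width: -0.0003
finger_force: 4.5
```

```bash
python3 -c "
from h import *
go(.029,0,.094)"
```

```text
t 3.9 reader [ 7.29 -0.17  9.63] shift cm [-4.39 -0.17  0.22] turn [ 0.003 -0.004  0.   ] F [1.8 8.6 6. ]
```

>>> carry_out:
  increments:
    - [-0.7, 0, 0, 0, 0, 0, -1]
    - [-0.7, 0, 0, 0, 0, 0, -1]
    - [-0.7, 0, 0, 0, 0, 0, -1]
    - [-0.7, 0, 0, 0, 0, 0, -1]
    - [-0.6, 0, 0, 0, 0, 0, -1]
    - [-0.5, 0, 0, 0, 0, 0, -1]
    - [0, 0, 0, 0, 0, 0, -1]
    - [0, 0, 0, 0, 0, 0, -1]

```text
t: 4.7
ee_pos: [0.5275, -0.2014, 0.0964]
ee_rot: [0.746, 0.666, 0.002, -0.0]
contact_force: [2.0, 7.4, 6.5]
gripper_width: 0.0001
finger_force: 4.0
```

```bash
python3 -c "
from h import *
go(.029,0,.094)"
```

```text
t 4.7 reader [ 3.4  -0.16  9.64] shift cm [-0.5  -0.16  0.23] turn [ 0.003 -0.004  0.   ] F [2.  7.4 6.5]
```

>>> carry_out:
  increments:
    - [-0.3, 0, 0, 0, 0, 0, -1]
    - [-0.2, 0, 0, 0, 0, 0, -1]
    - [0, 0, 0, 0, 0, 0, -1]
    - [0, 0, 0, 0, 0, 0, -1]

```text
t: 5.1
ee_pos: [0.527, -0.2059, 0.0964]
ee_rot: [0.746, 0.666, 0.003, -0.0]
contact_force: [1.7, 9.6, 6.9]
gripper_width: 0.0001
finger_force: 4.7
```

>>> carry_out:
  increments:
    - [-0.2, 0, 0, 0, 0, 0, -1]
    - [0, 0, 0, 0, 0, 0, -1]
    - [0, 0, 0, 0, 0, 0, -1]

```text
t: 5.4
ee_pos: [0.527, -0.206, 0.0964]
ee_rot: [0.745, 0.667, 0.004, -0.001]
contact_force: [2.4, 14.1, 7.5]
gripper_width: 0.0002
finger_force: 7.1
```

>>> carry_out:
  increments:
    - [-0.2, 0, 0, 0, 0, 0, -1]
    - [0, 0, 0, 0, 0, 0, -1]
    - [0, 0, 0, 0, 0, 0, -1]

```text
t: 5.7
ee_pos: [0.527, -0.2061, 0.0964]
ee_rot: [0.745, 0.667, 0.006, -0.003]
contact_force: [3.0, 18.8, 9.0]
gripper_width: 0.0003
finger_force: 9.7
```

```bash
python3 -c "
from h import *
go(.029,0,.094)"
```

```text
t 5.7 reader [ 2.92 -0.16  9.64] shift cm [-0.02 -0.16  0.24] turn [ 0.004 -0.012  0.003] F [ 3.  18.8  9. ]
```

>>> carry_out:
  increments:
    - [0.5, 0, 0, 0, 0, 0, -1]
    - [1, 0, 0, 0, 0, 0, -1]
    - [1, 0, 0, 0, 0, 0, -1]
    - [1, 0, 0, 0, 0, 0, -1]
    - [1, 0, 0, 0, 0, 0, -1]
    - [1, 0, 0, 0, 0, 0, -1]
    - [1.4, 0, 0, 0, 0, 0, -1]
    - [1.8, 0, 0, 0, 0, 0, -1]

```text
t: 6.5
ee_pos: [0.5346, -0.1249, 0.0947]
ee_rot: [0.746, 0.666, -0.001, 0.0]
contact_force: [-0.5, 0.1, 1.0]
gripper_width: 0.0003
finger_force: 0.0
```

>>> carry_out:
  increments:
    - [0, 0, 0, 0, 0, 0, -1]
    - [0, 0, 0, 0, 0, 0, -1]
    - [0, 0, -1.5, 0, 0, 0, -1]
    - [0, 0, -3, 0, 0, 0, -1]
    - [0, 0, -3, 0, 0, 0, -1]
    - [0, 0, -3, 0, 0, 0, -1]
    - [0, 0, -1, 0, 0, 0, -1]
    - [0, 0, 0, 0, 0, 0, -1]

```text
t: 7.3
ee_pos: [0.5362, -0.1261, 0.2115]
ee_rot: [0.746, 0.666, 0.001, 0.002]
contact_force: [0.0, 0.9, 0.8]
gripper_width: -0.0002
finger_force: 0.0
```

Run:
```python
from h import *
from station import viewer
go(-.07,0,.18)
for n in("scene","top"):
    p,d=viewer.get_image(n);c=viewer.get_calibration(n)
    np.savez(f"{n}1.npz",p=p,d=d,**{k:np.array(v) for k,v in c.items()})
    cv2.imwrite(f"pics/{n}1.png",p[:,:,::-1])
p,w=cloud("top1.npz");z=w[...,2];v,u=np.indices(z.shape)
m=(u>350)&(u<400)&(v>190)&(v<250)&(z>.062)&(z<.074);P=w[m]
print(m.sum(),np.nanmedian(P,0),rect(P)); c=rect(P)[0]; print(rd([c[0]/1e3,c[1]/1e3,0]))
```

```text
t 7.3 reader [10.98 -0.18 21.15] shift cm [-17.97  -0.17   3.18] turn [ 0.003  0.001 -0.001] F [0.  0.9 0.8]
379 [ 0.51264473 -0.30174013  0.0682217 ] (array([ 514.6, -293.9]), array([70.2, 50. ]), 83.38)
[-0.0593697   0.00083593  0.        ]
```

View pics/top1.png

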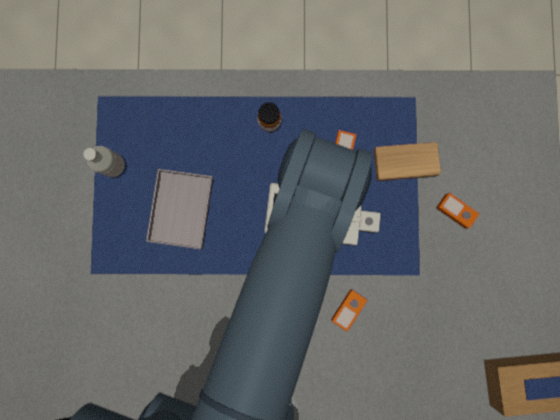

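The top view shows the white cassette sticking out at (370,222), with its front edge at x = -94.5 mm in the reader frame, which means a full press. Next I move above it with the gripper open.

>>> carry_out:
  increments:
    - [-2.5, -0.05, 0, 0, 0, 0, 0]
    - [-3, -0.05, 0, 0, 0, 0, 1]
    - [-3, -0.05, 0, 0, 0, 0, 1]
    - [-3, -0.05, 0, 0, 0, 0, 1]
    - [-3, -0.05, 0.5, 0, 0, 0, 1]
    - [-2.5, 0, 1, 0, 0, 0, 1]
    - [-1, 0, 1.5, 0, 0, 0, 1]
    - [0, 0, 0, 0, 0, 0, 1]

```text
t: 8.2
ee_pos: [0.5097, -0.3036, 0.1756]
ee_rot: [0.747, 0.665, -0.001, -0.004]
contact_force: [-0.4, -0.2, -0.7]
gripper_width: 0.0853
finger_force: 0.0
```

>>> carry_out:
  increments:
    - [0, 0, 0, 0, 0, 0, 1]
    - [0, 0, 0, 0, 0, 0, 1]

```text
t: 8.4
ee_pos: [0.5123, -0.3027, 0.18]
ee_rot: [0.746, 0.666, 0.0, -0.0]
contact_force: [-0.0, -0.8, 0.2]
gripper_width: 0.0853
finger_force: 0.0
```

```bash
python3 -c "
from h import *
go(-.07,.0008,.031)"
```

```text
t 8.4 reader [-6.84  0.21 18.  ] shift cm [-0.17  0.14 14.9 ] turn [-0.001 -0.001  0.   ] F [-0.  -0.8  0.2]
```

>>> carry_out:
  increments:
    - [-0.2, 0.15, 3, 0, 0, 0, 1]
    - [0, 0, 3.5, 0, 0, 0, 1]
    - [0, 0, 3, 0, 0, 0, 1]
    - [0, 0, 2.5, 0, 0, 0, 1]
    - [0, 0, 1.8, 0, 0, 0, 1]
    - [0, 0, 1, 0, 0, 0, 1]
    - [0, 0, 0, 0, 0, 0, 1]
    - [0, 0, 0, 0, 0, 0, 1]

```text
t: 9.2
ee_pos: [0.5144, -0.3058, 0.0331]
ee_rot: [0.746, 0.666, 0.0, 0.001]
contact_force: [0.7, -0.1, 0.4]
gripper_width: 0.0856
finger_force: 0.0
```

```bash
python3 -c "
from h import *
go(-.07,.0008,.031)"
```

```text
t 9.2 reader [-7.12 -0.03  3.31] shift cm [ 0.12 -0.11  0.21] turn [0.001 0.001 0.   ] F [ 0.7 -0.1  0.4]
```

>>> carry_out:
  increments:
    - [0, -0.1, 0.2, 0, 0, 0, 0.6]
    - [0, 0, 0, 0, 0, 0, 0.3]
    - [0, 0, 0, 0, 0, 0, 0.1]
    - [0, 0, 0, 0, 0, 0, -0.1]
    - [0, 0, 0, 0, 0, 0, -0.3]
    - [0, 0, 0, 0, 0, 0, -0.5]
    - [0, 0, 0, 0, 0, 0, -0.5]
    - [0, 0, 0, 0, 0, 0, -0.5]
  force: 35

```text
t: 10.0
ee_pos: [0.5132, -0.306, 0.031]
ee_rot: [0.746, 0.666, 0.0, 0.001]
contact_force: [-0.5, 1.0, 6.6]
gripper_width: 0.0492
finger_force: 37.8
```

>>> carry_out:
  increments:
    - [-0.3, 0, 0, 0, 0, 0, -1]
    - [-0.7, 0, 0, 0, 0, 0, -1]
    - [-1, 0, 0, 0, 0, 0, -1]
    - [-0.5, 0, 0, 0, 0, 0, -1]

```text
t: 10.4
ee_pos: [0.5108, -0.3293, 0.031]
ee_rot: [0.746, 0.666, 0.002, -0.0]
contact_force: [0.6, 6.7, 8.8]
gripper_width: 0.0493
finger_force: 38.0
```

>>> carry_out:
  increments:
    - [-1, 0, 0, 0, 0, 0, -1]
    - [-1, 0, 0, 0, 0, 0, -1]
    - [-1, 0, 0, 0, 0, 0, -1]
    - [-0.8, 0, 0, 0, 0, 0, -1]
    - [-0.5, 0, 0, 0, 0, 0, -1]
    - [0, 0, 0, 0, 0, 0, -1]
    - [0, 0, -0.5, 0, 0, 0, -1]
    - [0, 0, -1, 0, 0, 0, -1]

```text
t: 11.2
ee_pos: [0.504, -0.3724, 0.0443]
ee_rot: [0.746, 0.666, -0.0, -0.001]
contact_force: [0.5, -0.0, 0.4]
gripper_width: 0.0495
finger_force: 37.1
```

>>> carry_out:
  increments:
    - [0, 0, -2, 0, 0, 0, -1]
    - [0, 0, -3, 0, 0, 0, -1]
    - [0, 0, -3, 0, 0, 0, -1]
    - [0, 0, -3, 0, 0, 0, -1]
    - [0, 0, -2.5, 0, 0, 0, -1]
    - [0, 0, -1, 0, 0, 0, -1]
    - [0, 0, 0, 0, 0, 0, -1]
    - [0, 0, 0, 0, 0, 0, -1]

```text
t: 12.0
ee_pos: [0.5045, -0.3728, 0.1889]
ee_rot: [0.746, 0.666, -0.0, -0.001]
contact_force: [0.1, -0.0, -1.5]
gripper_width: 0.0493
finger_force: 37.1
```

Run:
```python
from h import *
from station import viewer
a=np.radians(82.44)
# tray: tool yaw so cassette long axis (tool x) is along the tray's long axis
go(.5484,.2051,.20,R.from_euler('z',a+np.pi/2).as_matrix()@np.diag([1,-1,-1]),False,n=16)
go(.5484,.2051,.20,R.from_euler('z',a).as_matrix()@np.diag([1,-1,-1]),False,n=16)
p,w=cloud("top0.npz");z=w[...,2];v,u=np.indices(z.shape)
m=(u>140)&(u<220)&(v>160)&(v<255)&(z>.018)&(z<.032)
print(np.round(cv2.boxPoints(cv2.minAreaRect((w[m][:,:2]*1000).astype(np.float32))),1).tolist())
q,_=viewer.get_image("scene");cv2.imwrite("pics/scene2.png",q[:,:,::-1])
```

```text
t 12.0 reader [-13.89   0.2   18.89] shift cm [57.92 -2.16 -1.05] turn [-0.    -0.002 -1.552] F [ 0.1 -0.  -1.5]
16 rows of [ 3.093  2.554 -0.069] [-0.     -0.0001 -0.097 ]
t 12.0 reader [-13.89   0.2   18.89] shift cm [57.92 -2.16 -1.05] turn [-0.001 -0.001  0.019] F [ 0.1 -0.  -1.5]
16 rows of [ 3.619 -0.167 -0.067] [-0.0001 -0.0001  0.0012]
[[439.3999938964844, 143.1999969482422], [637.5, 116.9000015258789], [657.4000244140625, 266.8999938964844], [459.29998779296875, 293.20001220703125]]
```

View pics/scene2.png

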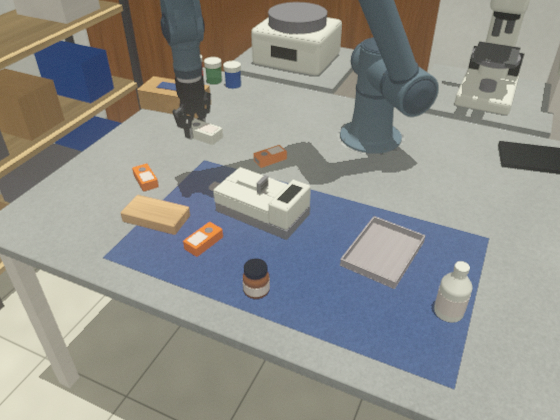

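The scene view shows the gripper holding the white cassette clear of the reader at about (205,132), label side up, and the slide back at rest. Next I carry it to the tray.

>>> carry_out:
  increments:
    - [1, 0, -0.5, 0, 0, 0, -1]
    - [2, -0.1, -0.5, 0, 0, 0.01, -1]
    - [3, -0.1, 0, 0, 0, 0.01, -1]
    - [3.7, -0.15, 0, 0, 0, 0, -1]
    - [3.7, -0.15, 0, 0, 0, 0, -1]
    - [3.7, -0.15, 0, 0, 0, 0, -1]
    - [3.7, -0.15, 0, 0, 0, 0, -1]
    - [3.7, -0.15, 0, 0, 0, 0, -1]

```text
t: 12.85
ee_pos: [0.5262, -0.1266, 0.1993]
ee_rot: [0.752, 0.659, -0.0, -0.001]
contact_force: [0.6, 0.2, -1.7]
gripper_width: 0.0495
finger_force: 37.1
```

>>> carry_out:
  increments:
    - [3.7, -0.15, 0, 0, 0, 0, -1]
    - [3.7, -0.15, 0, 0, 0, 0, -1]
    - [3.7, -0.15, 0, 0, 0, 0, -1]
    - [3.7, -0.15, 0, 0, 0, 0, -1]
    - [3.7, -0.15, 0, 0, 0, 0, -1]
    - [3.7, -0.15, 0, 0, 0, 0, -1]
    - [3, -0.1, 0, 0, 0, 0, -1]
    - [2, -0.1, 0, 0, 0, 0, -1]

```text
t: 13.65
ee_pos: [0.5511, 0.1447, 0.1992]
ee_rot: [0.752, 0.659, -0.001, -0.001]
contact_force: [0.7, 0.0, -1.0]
gripper_width: 0.0497
finger_force: 37.1
```

>>> carry_out:
  increments:
    - [1, 0, 0, 0, 0, 0, -1]
    - [0, 0, 0, 0, 0, 0, -1]
    - [0, 0, 0, 0, 0, 0, -1]

```text
t: 13.95
ee_pos: [0.5532, 0.1514, 0.1998]
ee_rot: [0.753, 0.658, -0.001, -0.0]
contact_force: [0.3, 0.4, -0.8]
gripper_width: 0.0497
finger_force: 37.1
```

Run:
```python
from h import *
go(.545,.1793,.015,R.from_euler('z',np.radians(82.44)).as_matrix()@np.diag([1,-1,-1]),False)
```

```text
t 13.95 reader [38.74  1.25 19.98] shift cm [ 2.67 -1.17 18.47] turn [-0.001  0.001 -0.001] F [ 0.3  0.4 -0.8]
```

>>> carry_out:
  increments:
    - [1, -0.5, 1, 0, 0, 0, -1]
    - [1, -0.5, 2, 0, 0, 0, -1]
    - [0.7, -0.2, 3, 0, 0, 0, -1]
    - [0, 0, 3, 0, 0, 0, -1]
    - [0, 0, 3, 0, 0, 0, -1]
    - [0, 0, 3, 0, 0, 0, -1]
    - [0, 0, 2, 0, 0, 0, -1]
    - [0, 0, 0.8, 0, 0, 0, -1]

```text
t: 14.75
ee_pos: [0.5426, 0.1794, 0.0192]
ee_rot: [0.753, 0.658, -0.002, -0.001]
contact_force: [-0.6, -0.4, -0.8]
gripper_width: 0.0497
finger_force: 37.1
```

>>> carry_out:
  increments:
    - [0, 0, 0.3, 0, 0, 0, -1]
    - [0, 0, 0.2, 0, 0, 0, -1]
    - [0, 0, 0.1, 0, 0, 0, -1]
    - [0, 0, 0, 0, 0, 0, -1]
    - [0, 0, 0, 0, 0, 0, -1]

```text
t: 15.25
ee_pos: [0.546, 0.1805, 0.0169]
ee_rot: [0.753, 0.659, 0.001, 0.0]
contact_force: [0.8, -0.1, -1.0]
gripper_width: 0.0492
finger_force: 37.1
```

>>> carry_out:
  increments:
    - [0, 0, 0.2, 0, 0, 0, -1]
    - [0, 0, 0.2, 0, 0, 0, -1]
    - [0, 0, 0, 0, 0, 0, -1]

```text
t: 15.55
ee_pos: [0.545, 0.1802, 0.0118]
ee_rot: [0.753, 0.659, -0.0, -0.0]
contact_force: [-0.3, 1.3, -0.8]
gripper_width: 0.0495
finger_force: 37.1
```

>>> carry_out:
  increments:
    - [0, 0, 0.2, 0, 0, 0, -1]
    - [0, 0, 0.2, 0, 0, 0, -1]
    - [0, 0, 0.1, 0, 0, 0, -1]
    - [0, 0, 0.1, 0, 0, 0, -1]
    - [0, 0, 0, 0, 0, 0, -1]

```text
t: 16.05
ee_pos: [0.5451, 0.1803, 0.0059]
ee_rot: [0.753, 0.659, -0.0, -0.0]
contact_force: [-0.9, -0.8, -0.3]
gripper_width: 0.0495
finger_force: 37.1
```

>>> carry_out:
  increments:
    - [0, 0, 0.1, 0, 0, 0, -1]
    - [0, 0, 0.1, 0, 0, 0, -1]
    - [0, 0, 0, 0, 0, 0, -1]

```text
t: 16.35
ee_pos: [0.5452, 0.1803, 0.004]
ee_rot: [0.753, 0.659, -0.0, -0.0]
contact_force: [0.7, -0.3, -1.2]
gripper_width: 0.0494
finger_force: 37.1
```

>>> carry_out:
  increments:
    - [0, 0, 0.1, 0, 0, 0, -1]
    - [0, 0, 0.1, 0, 0, 0, -1]
    - [0, 0, 0, 0, 0, 0, -1]

```text
t: 16.65
ee_pos: [0.5452, 0.1803, 0.0019]
ee_rot: [0.753, 0.659, -0.0, -0.0]
contact_force: [-0.3, 0.3, -0.2]
gripper_width: 0.0497
finger_force: 37.1
```

>>> carry_out:
  increments:
    - [0, 0, 0.1, 0, 0, 0, -1]
    - [0, 0, 0, 0, 0, 0, -1]

```text
t: 16.85
ee_pos: [0.5454, 0.1803, 0.0012]
ee_rot: [0.753, 0.659, 0.0, 0.0]
contact_force: [0.8, 1.3, -0.3]
gripper_width: 0.0499
finger_force: 37.4
```

>>> carry_out:
  increments:
    - [0, 0, 0.1, 0, 0, 0, -1]
    - [0, 0, 0, 0, 0, 0, -1]

```text
t: 17.05
ee_pos: [0.5454, 0.1804, 0.0011]
ee_rot: [0.753, 0.659, 0.0, 0.0]
contact_force: [-2.8, -0.3, 7.2]
gripper_width: 0.0498
finger_force: 41.4
```

>>> carry_out:
  increments:
    - [0, 0, 0.1, 0, 0, 0, -1]
    - [0, 0, 0, 0, 0, 0, -1]

```text
t: 17.25
ee_pos: [0.5455, 0.1804, 0.0011]
ee_rot: [0.753, 0.659, 0.0, 0.0]
contact_force: [-5.0, -1.0, 14.5]
gripper_width: 0.0495
finger_force: 45.4
```

>>> carry_out:
  increments:
    - [0, 0, -0.15, 0, 0, 0, -1]
    - [0, 0, 0, 0, 0, 0, 0.22]
    - [0, 0, 0, 0, 0, 0, 0.25]
    - [0, 0, 0, 0, 0, 0, 0.3]
    - [0, 0, 0, 0, 0, 0, 0.4]
    - [0, 0, 0, 0, 0, 0, 0.6]
    - [0, 0, 0, 0, 0, 0, 0.8]
    - [0, 0, 0, 0, 0, 0, 0.8]

```text
t: 18.05
ee_pos: [0.5453, 0.1803, 0.0006]
ee_rot: [0.753, 0.659, 0.0, -0.0]
contact_force: [0.4, 0.4, -0.4]
gripper_width: 0.0772
finger_force: 0.0
```

>>> carry_out:
  increments:
    - [0, 0, -0.5, 0, 0, 0, 0.8]
    - [0, 0, -1.5, 0, 0, 0, 0.8]
    - [0, 0, -3, 0, 0, 0, 0.8]
    - [0, 0, -4, 0, 0, 0, 0.8]
    - [0, 0, -4, 0, 0, 0, 0.8]
    - [0, 0, -4, 0, 0, 0, 0.8]
    - [-3, 0, -2, 0, 0, 0, 0.8]
    - [-4, 0, 0, 0, 0, 0, 0.8]

```text
t: 18.85
ee_pos: [0.5389, 0.1117, 0.1953]
ee_rot: [0.751, 0.66, 0.004, 0.002]
contact_force: [0.7, -0.3, 0.2]
gripper_width: 0.0765
finger_force: 0.0
```

>>> carry_out:
  increments:
    - [-4, 0, 0, 0, 0, 0, 0.8]
    - [-4, 0, 0, 0, 0, 0, 0.8]
    - [-4, 0, 0, 0, 0, 0, 0.8]
    - [-4, 0, 0, 0, 0, 0, 0.8]
    - [-3, 0, 0, 0, 0, 0, 0.8]
    - [0, 0, 0, 0, 0, 0, 0.8]

```text
t: 19.45
ee_pos: [0.5105, -0.0807, 0.191]
ee_rot: [0.754, 0.657, -0.0, 0.001]
contact_force: [0.4, 0.1, 0.5]
gripper_width: 0.0768
finger_force: 0.0
```

Run:
```python
from h import *
from station import viewer
for n in("scene","top"):
    p,d=viewer.get_image(n);c=viewer.get_calibration(n)
    np.savez(f"{n}3.npz",p=p,d=d,**{k:np.array(v) for k,v in c.items()})
p,w=cloud("top3.npz");z=w[...,2];v,u=np.indices(z.shape)
m=(u>155)&(u<206)&(v>175)&(v<242)&(z>.03);P=w[m]
print(m.sum(),np.nanmedian(P,0),np.nanpercentile(P[:,2],[5,95]),rect(P))
q,_=cloud("scene3.npz")
cv2.imwrite("pics/end.png",np.hstack([cv2.resize(p[150:260,130:240],(400,400)),cv2.resize(q[200:300,330:430],(400,400))])[:,:,::-1])
```

```text
691 [0.54962117 0.20678186 0.03751638] [0.03330673 0.04133114] (array([516.5, 198.1]), array([124.2, 121.8]), 87.34)
```

View pics/end.png

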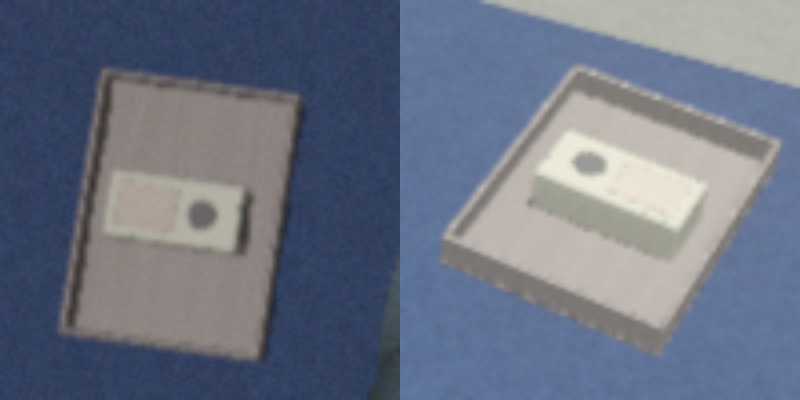

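The crops show the cassette flat in the middle of the tray, label up, at about (175,210) in the left one. Its top is at 37.5 mm, which is the floor at 4 mm plus 32 mm, within camera bias. The arm is clear of everything.

```bash
python3 -c "
from station import ticket
print(ticket.close_job())"
```

```text
the job is handed in; nothing more can be done
None
```

The job is handed in: the ejector was pressed to its stop and sprang back, and the used cassette was drawn straight out and now lies flat, label up, in the steel tray; I did not touch the bottle, jar or slide box.

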